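Box the vial, lower the cover and balance its weight on top

ROBOT

A 6-joint arm with a two-finger parallel gripper is mounted at the origin on the work surface. World frame = base frame: x ahead of the robot, y to its left, z up, the work surface at z = 0. Lengths are in m, angles in rad, forces in N, time in s.
With the tool pointing down it reaches from about 0.25 to 0.775 m from the base axis. Payload 4 kg.
Tool frame: the origin (TCP) lies midway between the tips of the shut fingers; the grasp point (between the pads) lies r.grip_point_offset behind it (r.grip_point_offset is the distance from the TCP to the grasp point, in m); z points along the fingers, y is the line along which they close (so a half turn about z gives the same grasp; the last joint's range is limited). The gripper opens to 85 mm and grips with 20 to 120 N. Pads are 22 mm wide; open, the fingers measure 114 mm over their backs; the gripper's body (76 mm by 85 mm) begins 54 mm behind the grasp point. The pads swing forward as they close: fully open they stand 13 mm farther back than shut.
Start: joints at [1.174, 0.087, 1.371, -0, 1.684, -0.103], TCP at [0.159, 0.526, 0.231] pointing down, gripper open.
Joint ranges: [-3.1, 3.1], [-0.76, 2.03], [0.27, 2.55], [-1.08, 4.22], [0.17, 2.65], [-2.57, 2.57]. Speed limits (rad/s): [2.79, 2.79, 3.14, 3.14, 3.14, 3.14].

INTERFACE

Orientations are given as [roll, pitch, yaw] about the fixed x, y, z axes, in that order (R = Rz(yaw) Ry(pitch) Rx(roll)).
In Python, from workcell import r gives the robot as it stands.
- The arm moves only by the tool move_arm, never from a script. Its argument "moves" is a list of rows, each an object with "translation": the shift along the world's x, y, z as a fraction of full scale, a list of three; "twist": the turn, a rotation vector about the world's x, y, z as a fraction of full scale, a list of three; "jaw": the closure, from -1 (fully open) to 1 (shut). A call has 1 to 8 rows; each row is the pose to reach, as a shift and turn from the pose commanded when the call began; what a row does not reach only later rows make up. Full scale, the value 1, is 0.25 m for a shift and 90 degrees for a turn. A row lasts 1/8 s, in which the tool goes at most 62.5 mm and 10.7 degrees, less where a joint would pass 70% of its speed; a pose out of reach is approached as far as the arm can. A call with a number of a shift or a turn outside -1 to 1 is refused whole. A call with a gripper value outside its range is refused whole. The fingers move at their own pace and stop on an object; "force" is the grip in N (left out, the last holds). Time passes only in rows, so rows that repeat a pose let the fingers close. It gives the time, the measured TCP pose, the force, the opening and the grip force at its end, in the units of the state.
- r.observe(): the state, without advancing time (a new reading comes with each control period).
- r.camera(name): name is "scene" or "top" or "wrist"; returns (picture, depth): 384x512x3 uint8, red, green, blue; 384x512 float32, m along the optical axis (not along the pixel's ray), 0 where there is no reading.
- r.camera_model(name): a dict with "intrinsics" (3x3 intrinsics, pixels), "origin" and "rotation" of the camera in the world; the wrist camera has in their place "tool_from_camera" (4x4, takes a point from camera to tool coordinates, whose origin is the TCP and whose axes are the flange's). Camera axes: x right, y down, z forward; pixel columns grow to the right and rows downward; lengths in m; the calibration is good to about 2 mm. A picture is of the moment at which its call begins: read the wrist's pose just before it. camera_model takes no time and is no camera call.
- r.sign_off(): hands the job in; it is judged then, once.
Trained networks look in the newest picture that a camera, given by its name, has taken for a name from the list of things; names that differ only in an ending like _2 or _b are one class to them, and where a whole thing is asked for, a point or a joint stands for the part that bears it (a point fixed in the world has none). Each returns a list of dicts, best first, with "confidence" (0 to 1); they miss things now and then, are a little off and sometimes report something else, mostly with a low value. They report only what shows in the picture. A call takes as long as a camera call. They do not tell look-alikes from the thing itself.
- r.masks_of(label, camera): "pixels" (384x512 bool, what is visible of it) and "pixel" ([column, row] in pixels, amid what is visible of it).
The state is a dict: "t": time; "joints": joint angles; "dq": joint speeds; "effort": joint torques, N m; "eef_pos": TCP position; "ee_rot": TCP orientation; "wrist_force": force on the tool from outside, world axes, zero at the start; "wrist_torque": the same for the moment, N m; "finger_gap": opening from 0.0 (shut) to 1.0 (fully open); "finger_force": force on a finger pad.
Only numpy, scipy, OpenCV 4.12 (cv2) and the standard library are available. Lean on these libraries where they do the work, as an engineer would, in place of code of your own. Each camera call takes 0.05 s, during which the arm holds its last target. There are 200 camera calls.

TASK

Stand the small brown glass vial upright inside the plywood box, then lower the box's hinged cover gently, without letting it fall, until it is fully shut. After that lift the steel weight out of its wooden rack, set it down on the round cork pad and let go, then take it again (across its width, as fingers at its ends would foul the cheeks) and balance it level and centred on the crown of the shut cover, lengthwise between the two cheeks, so that the box stays shut. Do not drop the vial or the weight, and leave the other things on the bench where they are.

Things in the scene. Friction and masses are not known exactly. Their poses are not given: they have to be found in the camera images.
- box: open-topped plywood collecting box, fixed to the bench, 130 (its x) x 170 (its y) x 70 tall, walls and floor 6 thick, so the inside is 118 x 158. Origin: centre of its underside on the bench. z up; x points to the hinge side, where the open cover stands; y runs along the hinge. Yaw varies. Sizes in mm.
- cover (a joint): angle of the box's steel cover: 0 = fully shut, flat on the box rim; starts open at 1.65 to 1.9 rad (1.57 = upright, stop at 2.0). Friction hinge: above about 1.1 rad the cover (350 g) stays where it is left, below that it falls shut by its own weight; let go from more than about 20 mm up at the bar it lands too hard.
- cover_hinge (a point): middle of the hinge line, level with the box rim (70 above the bench), at box x = +65; the line runs along the box's y. The point turns with the cover: when shut, its axes are those of the box. Sizes in mm.
- cover_bar (a point): middle of the cover's grab bar: round steel, 10 thick, 100 long, parallel to the hinge line, 175 from it (and 4 to the cover's outer side), held 45 out from the cover's free edge, so fingers can straddle it, and it can turn between the pads. Topmost when the cover is open; when shut, 74 above the bench and 110 from the box centre towards box -x. Sizes in mm.
- cover_crown (a point): middle of the cover's crown. The cover is barrel-topped (radius 100, axis along y, 170 long, 132 across). Shut: crown 101 above the bench over the box centre, axes as the box. Two cheeks stand on it at y = -41 and +41 (6 thick, 50 long in x, tops 20 above the crown): 76 clear between them for the weight's length, no room for fingers at its ends. Sizes in mm.
- weight: plain dark steel block 60 long (its x) x 40 wide (its y) x 26 tall, 480 g, edges slightly rounded, a bright round spot on top. Origin: centre of its underside; z up. It starts in its rack. Sizes in mm.
- rack: wooden cradle fixed to the bench: base 50 (x) x 62 x 6 thick, two side boards (34 long in x, 8 thick, tops 36 above the bench) 3 off the weight's long sides and higher than it, so it can only be taken over its two ends, which stick out 13 past the boards. Origin: centre of underside; the weight lies on the base, lengthwise along x. Sizes in mm.
- pad: round cork pad fixed to the bench, 110 across, 4 thick. Origin: centre of its underside. Sizes in mm.
- vial: small brown glass vial standing upright, 24 across, 58 tall with its white cap (cap 21 across, from 46 up; the straight brown body reaches to about 41), about 35 g. Origin: centre of its underside; z up. Sizes in mm.
- jar: bystander, leave alone: clear glass jam jar with a steel twist cap, 68 across, 100 tall (mm).
- cap: bystander, leave alone: bottle cap of blue plastic, 30 across, 14 tall (mm).
- tinlid: bystander, leave alone: dented round tin lid lying flat, 72 across, 8 tall (mm).
- flask: bystander, leave alone: larger brown glass bottle with white cap and paper label, 60 across, 130 tall (not the vial) (mm).
- tape: bystander, leave alone: cardboard tape roll lying flat, 84 across, 22 tall (mm).
- driver: bystander, leave alone: screwdriver lying on the bench, about 200 long (mm).
- offcut: bystander, leave alone: wooden offcut 70 x 35 x 22 (not the weight) (mm).
There are look-alikes about, which are no part of the job. Of the things that look like the weight, the smallest one is meant.

How it is judged:
On the way, in this order (a step that is already met when the one before it is completed fails the run):
1. the vial stands upright inside the box, released (x of vial in the frame of box between -0.055 and 0.055 m and y of vial in the frame of box between -0.075 and 0.075 m and z of vial in the frame of box below 0.02 m and angle between vial's own z axis and vertical below 0.2 rad and linear speed of vial below 0.02 m/s and contact force between the fingers and vial below 0.1 N), for 0.2 s.
2. the cover is fully shut and let go (value of joint cover below 0.03 rad and contact force between the fingers and box below 0.2 N), for 0.2 s.
3. the weight lies on the cork pad, let go (horizontal distance between weight and pad below 0.045 m and contact force between weight and pad above 1 N and contact force between the fingers and weight below 0.1 N and linear speed of weight below 0.02 m/s), for 0.2 s.
4. the weight is balanced on the crown of the shut cover, let go (value of joint cover below 0.03 rad and x of weight in the frame of cover_crown between -0.015 and 0.015 m and y of weight in the frame of cover_crown between -0.01 and 0.01 m and z of weight in the frame of cover_crown between -0.004 and 0.005 m and angle between weight's own z axis and vertical below 0.15 rad and linear speed of weight below 0.05 m/s and contact force between the fingers and weight below 0.1 N), for 0.2 s.
At the end, for the whole second after the job is handed in: The vial stands inside the box (tilt under 0.2 rad) at rest; the cover is shut (under 0.03 rad); the weight rests released on the crown between the cheeks, its centre within 15 mm of the crown line across the barrel and 10 mm of the middle along it, tilted under 0.15 rad, at rest (all of step 4 and x of vial in the frame of box between -0.055 and 0.055 m and y of vial in the frame of box between -0.075 and 0.075 m and z of vial in the frame of box below 0.02 m and angle between vial's own z axis and vertical below 0.2 rad and linear speed of vial below 0.02 m/s); the robot touches nothing.
It fails at once if the cover falls or is slammed: it closes faster than 2 rad/s (velocity of joint cover below -2 rad/s and value of joint cover below 1.2 rad).
It fails at once if the weight is dropped or thrown: faster than 0.5 m/s out of the fingers (linear speed of weight above 0.5 m/s and contact force between the fingers and weight below 0.1 N).
It fails at once if the vial is dropped or thrown: faster than 0.6 m/s out of the fingers (linear speed of vial above 0.6 m/s and contact force between the fingers and vial below 0.1 N).
It fails at once if a bystander is moved more than 30 mm (distance of any of jar, cap, tinlid, flask, tape, driver, offcut from where it was at the start of the episode above 0.03 m).
It also fails if it takes over 72 s, if anything falls off the work surface, if the arm or the gripper's body presses on something with over 40 N, if the wrist force passes 120 N, or if a joint passes its speed limit or range.

## Working session

There is one attempt and no reset: what is moved stays moved. The work goes in short steps, Python scripts to look and compute and a tool call to move; the robot and the scene stay as the last step left them, time stands still between calls to the robot, and variables do not carry over. Pictures are saved under pics/ and viewed, at most 10 in all, crops included, and the job is handed in when it is done.

Besides the shell and the picture viewer there is one more tool, called as name(argument=value, ...), one argument or row to a line, values as JSON. move_arm: Moves the arm, as the interface text tells. Its arguments: {"type":"object","properties":{"moves":{"type":"array"},"force":{"type":"number"}},"required":["moves"]}

```bash
mkdir -p pics; cat > h.py <<'E'
import numpy as np, cv2
from scipy.spatial.transform import Rotation as R
from workcell import r
def pts(cam,depth,mask,state=None):
    m=r.camera_model(cam);K=np.array(m["intrinsics"])
    v,u=np.nonzero(mask&(depth>0));d=depth[v,u]
    p=np.c_[(u-K[0,2])/K[0,0]*d,(v-K[1,2])/K[1,1]*d,d]
    if cam=="wrist":
        T=np.array(m["tool_from_camera"]);p=p@T[:3,:3].T+T[:3,3]
        s=state;return p@rot(s).T+np.array(s["eef_pos"])
    return p@np.array(m["rotation"]).T+np.array(m["origin"])
def rot(s):
    e=np.array(s["ee_rot"]); 
    return e if e.shape==(3,3) else (R.from_euler('xyz',e) if e.size==3 else R.from_quat(e)).as_matrix()
E
python3 - <<'E'
from h import *
s=r.observe();print(s, r.grip_point_offset)
ims={}
for c in("top","scene"):
    im,d=r.camera(c);cv2.imwrite(f"pics/{c}0.png",im[:,:,::-1]);np.save(f"{c}0.npy",d)
    print(c,np.round(r.camera_model(c)["origin"],3))
    for l in["box","cover","weight","rack","pad","vial","jar","flask","offcut","tape","driver","cap","tinlid"]:
        try:
            for o in r.masks_of(l,c):
                m=np.array(o["pixels"]);p=pts(c,d,m)
                print(l,round(o["confidence"],2),np.round(o["pixel"]),m.sum(),np.round(np.median(p,0),3),np.round(np.percentile(p,2,axis=0),3),np.round(np.percentile(p,98,axis=0),3))
        except Exception as e: print(l,e)
E
```

```text
{'t': 0.0, 'joints': array([ 1.17391907e+00,  8.79837349e-02,  1.37224517e+00, -2.42121975e-05,
        1.68356848e+00, -1.03112238e-01]), 'dq': array([ 0.00017421,  0.00233944, -0.00067789, -0.00149473,  0.00309541,
        0.00053128]), 'effort': array([ 2.15208573e-03, -3.51886117e+01, -3.13262129e+01, -1.04493602e-04,
        1.12200034e-02, -4.75856964e-06]), 'eef_pos': array([0.15908836, 0.52598672, 0.230128  ]), 'ee_rot': array([-3.13939715e+00, -2.02995957e-04,  2.84782471e+00]), 'wrist_force': array([ 0.60022303, -0.11866268, -0.88404156]), 'wrist_torque': array([-0.02026069,  0.03443928,  0.09281791]), 'finger_force': 0.0, 'finger_gap': 0.9944162027267897} 0.0187
top [ 0.416 -0.039  1.314]
box operands could not be broadcast together with shapes (4715,) (3,) 
cover operands could not be broadcast together with shapes (1914,) (3,) 
weight operands could not be broadcast together with shapes (542,) (3,) 
rack operands could not be broadcast together with shapes (120,) (3,) 
pad operands could not be broadcast together with shapes (923,) (3,) 
vial operands could not be broadc
[... 651 characters left out ...]
s could not be broadcast together with shapes (161,) (3,) 
rack operands could not be broadcast together with shapes (97,) (3,) 
pad operands could not be broadcast together with shapes (720,) (3,) 
vial operands could not be broadcast together with shapes (118,) (3,) 
jar operands could not be broadcast together with shapes (996,) (3,) 
flask operands could not be broadcast together with shapes (665,) (3,) 
offcut operands could not be broadcast together with shapes (395,) (3,) 
tape operands could not be broadcast together with shapes (448,) (3,) 
driver operands could not be broadcast together with shapes (218,) (3,) 
tinlid operands could not be broadcast together with shapes (260,) (3,)
```

```bash
sed -i 's/    return p@np.array(m\["rotation"\]).T/    return p@rot({"ee_rot":m["rotation"]}).T/' h.py
python3 - <<'E'
from h import *
print(np.shape(r.camera_model("top")["rotation"]))
for c in("top","scene"):
    im,d=r.camera(c);cv2.imwrite(f"pics/{c}0.png",im[:,:,::-1]);np.save(f"{c}0.npy",d)
    print(c,np.round(r.camera_model(c)["origin"],3))
    for l in["box","cover","weight","rack","pad","vial","jar","flask","offcut","tape","driver","cap","tinlid"]:
            for o in r.masks_of(l,c):
                m=np.array(o["pixels"]);p=pts(c,d,m)
                print(l,round(o["confidence"],2),np.round(o["pixel"]),m.sum(),np.round(np.median(p,0),3),np.round(np.percentile(p,2,axis=0),3),np.round(np.percentile(p,98,axis=0),3))
a=[cv2.imread(f"pics/{c}0.png") for c in("top","scene")]
cv2.imwrite("pics/top0b.png",cv2.resize(a[0],(800,600)));cv2.imwrite("pics/scene0b.png",cv2.resize(a[1],(800,600)))
E
```

```text
(3,)
top [ 0.416 -0.039  1.314]
box 0.95 [168. 168.] 4695 [0.605 0.23  0.061] [0.515 0.11  0.   ] [0.687 0.299 0.24 ]
box 0.39 [116. 247.] 311 [0.378 0.396 0.022] [0.345 0.38  0.003] [0.411 0.417 0.028]
cover 0.9 [147. 162.] 1892 [0.609 0.265 0.151] [0.528 0.237 0.07 ] [0.69  0.299 0.242]
weight 0.78 [358. 255.] 541 [ 0.343 -0.34   0.034] [ 0.302 -0.376  0.001] [ 0.382 -0.306  0.04 ]
weight 0.77 [346. 214.] 302 [ 0.469 -0.313  0.031] [ 0.44  -0.336  0.005] [ 0.5   -0.291  0.037]
weight 0.73 [390. 283.] 543 [ 0.263 -0.434  0.034] [ 0.228 -0.475 -0.   ] [ 0.293 -0.396  0.04 ]
rack 0.61 [342. 214.] 91 [ 0.472 -0.289  0.034] [ 0.453 -0.343  0.003] [ 0.496 -0.281  0.041]
rack 0.59 [303. 250.] 397 [ 0.364 -0.178  0.008] [ 0.334 -0.208  0.002] [ 0.395 -0.148  0.013]
pad 0.78 [319. 158.] 890 [ 0.644 -0.235  0.004] [ 0.597 -0.284 -0.002] [ 0.691 -0.187  0.009]
vial 0.63 [288. 220.] 63 [ 0.464 -0.13   0.054] [ 0.452 -0.143 -0.002] [ 0.477 -0.121  0.064]
jar 0.6 [242. 118.] 476 [0.755 0.017 0.098] [ 0.733 -0.01   0.022] [0.792 0.046 0.105]
flask 0.58 [373. 141.] 446 [ 0.683 -0.381  0.087] [ 0.6
[... 1795 characters left out ...]
5 0.169] [0.526 0.237 0.031] [0.697 0.305 0.243]
jar 0.64 [195. 247.] 1012 [0.778 0.035 0.076] [ 0.741 -0.008  0.006] [0.801 0.051 0.104]
flask 0.67 [129. 162.] 668 [ 0.703 -0.378  0.071] [ 0.673 -0.428  0.002] [ 0.724 -0.364  0.132]
offcut 0.87 [407. 260.] 360 [0.388 0.399 0.023] [0.347 0.379 0.007] [0.416 0.417 0.027]
tape 0.69 [290. 188.] 422 [ 0.395 -0.009  0.021] [ 0.356 -0.046  0.002] [0.433 0.027 0.026]
driver 0.63 [184. 124.] 211 [ 0.441 -0.46   0.021] [ 0.38  -0.485  0.007] [ 0.558 -0.429  0.031]
cap 0.56 [212. 176.] 72 [ 0.53  -0.212  0.014] [ 0.51  -0.229  0.002] [ 0.543 -0.2    0.02 ]
tinlid 0.71 [259. 160.] 245 [ 0.37  -0.179  0.01 ] [ 0.338 -0.213  0.005] [ 0.401 -0.147  0.014]
```

View pics/top0b.png

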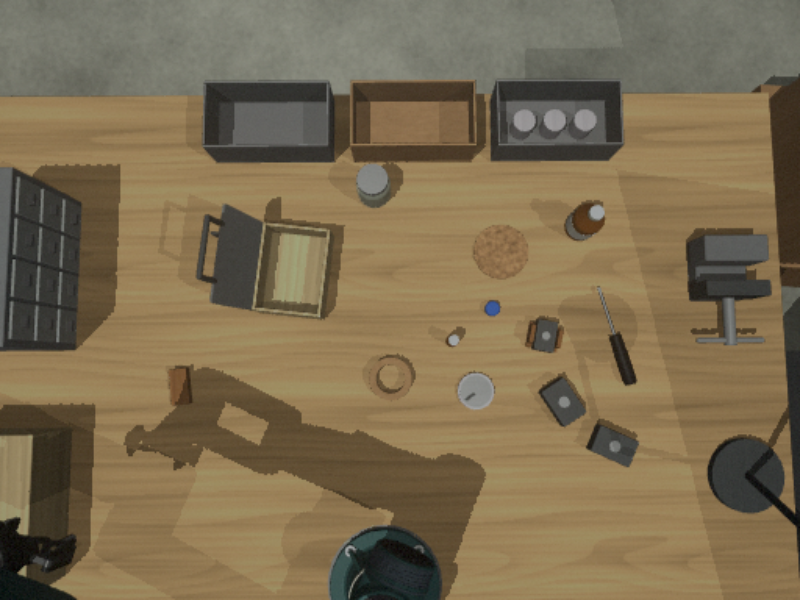

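View pics/scene0b.png

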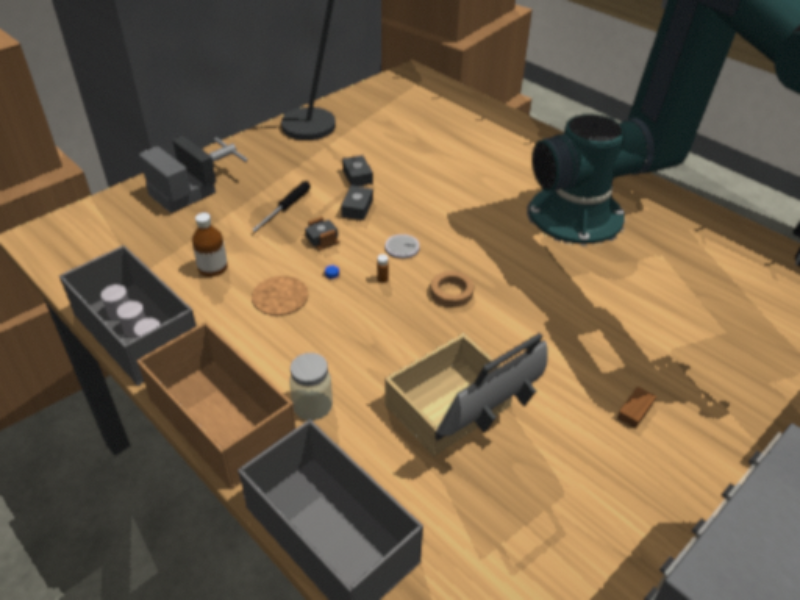

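Look-alikes of the weight in the top picture (512-wide pixels) are (346,214) in the rack, about 60x40, and (358,255) and (390,283), both larger and loose on the bench. The one at (346,214) fits because it is the smallest and sits in the wooden rack. I'll confirm it in a crop and fit the poses.

```bash
cat > fit.py <<'E'
from h import *
for c in("top","scene"):
    im,d=r.camera(c);full=np.ones(d.shape,bool)
    P=pts(c,d,full)
    def sel(lo,hi): return P[np.all((P>lo)&(P<hi),1)]
    b=sel([.45,.05,.060],[.75,.262,.078])
    print(c,"boxrim",cv2.minAreaRect((b[:,:2]*1000).astype(np.float32)),np.median(b[:,2]))
    cv=sel([.45,.2,.09],[.75,.36,.3])
    top=cv[cv[:,2]>.225]; print("bar pts",len(top),np.median(top,0),top.min(0),top.max(0))
    q=cv[cv[:,2]<.2];A=np.c_[q[:,:2],np.ones(len(q))];
    print("cover cloud mean",q.mean(0))
    for l,z in(("weight",.027),("vial",.045),("pad",.0)):
        for o in r.masks_of(l,c):
            m=np.array(o["pixels"]);p=pts(c,d,m);p=p[p[:,2]>z]
            rc=cv2.minAreaRect((p[:,:2]*1000).astype(np.float32)) if len(p)>3 else None
            print(l,np.round(o["pixel"]),len(p),np.round(p.mean(0),4),rc,round(np.median(p[:,2]),4))
    if c=="top":
        cv2.imwrite("pics/crop.png",cv2.resize(im[190:310,280:430,::-1],None,fx=5,fy=5,interpolation=cv2.INTER_CUBIC))
E
python3 fit.py
```

```text
top boxrim ((599.9544067382812, 178.13973999023438), (137.06298828125, 171.12203979492188), 83.45116424560547) 0.06967009002260904
bar pts 189 [0.61100495 0.29130117 0.24027123] [0.55754412 0.27768043 0.22550169] [0.66663046 0.30262461 0.24581443]
cover cloud mean [0.60841066 0.26457728 0.14922451]
weight [391. 284.] 459 [ 0.2603 -0.4363  0.0342] ((259.6373291015625, -436.8935546875), (78.48712921142578, 51.26235580444336), 64.99608612060547) 0.0342
weight [358. 256.] 482 [ 0.3435 -0.3434  0.0344] ((343.91033935546875, -344.03387451171875), (80.57530212402344, 54.39161682128906), 33.177799224853516) 0.0344
weight [346. 212.] 251 [ 0.4705 -0.3131  0.032 ] ((471.5728454589844, -312.06927490234375), (44.35518264770508, 59.24654006958008), 79.67066192626953) 0.0317
pad [321. 157.] 823 [ 0.6425 -0.2344  0.0042] ((643.603271484375, -235.28988647460938), (105.44161987304688, 106.51658630371094), 33.449440002441406) 0.004
scene boxrim ((601.809326171875, 177.18360900878906), (144.25091552734375, 172.8762664794922), 83.35395050048828) 0.06949205249111512
bar pts 218 [0.62034337 0.29138858 0.2
[... 366 characters left out ...]
570739746094), (118.73283386230469, 57.974647521972656), 60.859989166259766) 0.0365
weight [227. 130.] 249 [ 0.35   -0.3423  0.0361] ((347.7811279296875, -345.2079772949219), (85.43730163574219, 54.674598693847656), 33.299957275390625) 0.0364
vial [243. 171.] 43 [ 0.4681 -0.132   0.0555] ((465.685546875, -133.2930145263672), (22.304841995239258, 17.969144821166992), 27.790735244750977) 0.0568
pad [181. 187.] 701 [ 0.6453 -0.235   0.0059] ((644.8309936523438, -237.47412109375), (109.14867401123047, 106.87938690185547), 15.869614601135254) 0.0059
pad [318. 247.] 2098 [0.621  0.2792 0.1623] ((527.3400268554688, 224.08349609375), (363.3179931640625, 138.3551788330078), 18.876628875732422) 0.1673
```

View pics/crop.png

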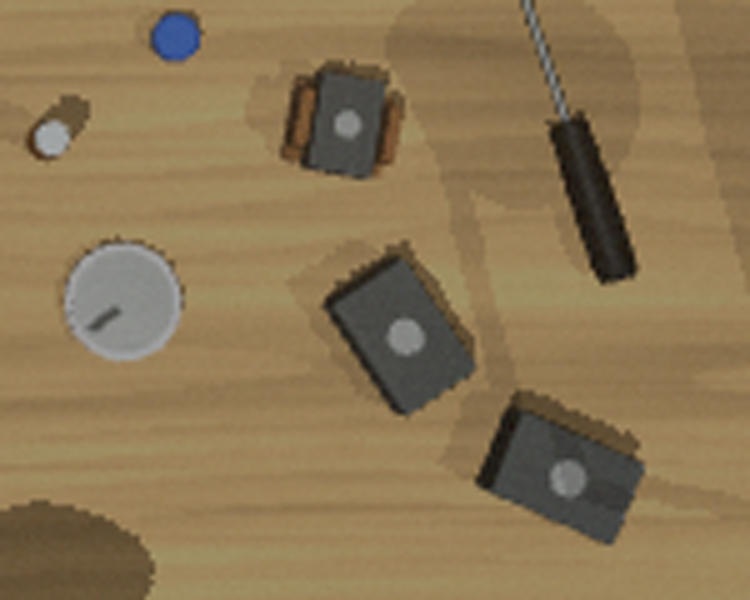

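The crop confirms it: the block at crop (345,120), between two wooden boards, is clearly the smallest, and the two others at (400,335) and (560,475) are bigger. So the weight is at about (0.471, -0.313) with yaw about -10°. The box is at (0.599, 0.174) with yaw 83°, and the vial is at (0.464, -0.131). I'm going to the vial now.

move_arm(
  moves=[
    {"translation": [0.46,-1,0],"twist": [0,0,-0.886],"jaw": -1},
    {"translation": [0.46,-1,0],"twist": [0,0,-0.886],"jaw": -1},
    {"translation": [0.46,-1,0],"twist": [0,0,-0.886],"jaw": -1},
    {"translation": [0.46,-1,0],"twist": [0,0,-0.886],"jaw": -1},
    {"translation": [0.46,-1,0],"twist": [0,0,-0.886],"jaw": -1},
    {"translation": [0.46,-1,0],"twist": [0,0,-0.886],"jaw": -1},
    {"translation": [0.46,-1,0],"twist": [0,0,-0.886],"jaw": -1},
    {"translation": [0.46,-1,0],"twist": [0,0,-0.886],"jaw": -1},
  ],
)

```text
t: 4.2
eef_pos: [0.2744, 0.2763, 0.2315]
ee_rot: [3.141, -0.0, 1.452]
wrist_force: [0.1, 0.3, 0.3]
finger_gap: 1.001
finger_force: 0.0
```

move_arm(
  moves=[
    {"translation": [0.38,-0.9,0],"twist": [0,0,0],"jaw": -1},
    {"translation": [0.38,-0.9,0],"twist": [0,0,0],"jaw": -1},
    {"translation": [0.38,-0.9,0],"twist": [0,0,0],"jaw": -1},
    {"translation": [0.38,-0.9,0],"twist": [0,0,0],"jaw": -1},
    {"translation": [0.38,-0.9,0],"twist": [0,0,0],"jaw": -1},
  ],
)

```text
t: 4.82
eef_pos: [0.3701, 0.048, 0.2313]
ee_rot: [3.141, 0.001, 1.448]
wrist_force: [-0.1, -0.1, -0.0]
finger_gap: 1.003
finger_force: 0.0
```

move_arm(
  moves=[
    {"translation": [0.38,-0.72,0],"twist": [0,0,0],"jaw": -1},
    {"translation": [0.38,-0.72,0],"twist": [0,0,0],"jaw": -1},
    {"translation": [0.38,-0.72,0],"twist": [0,0,0],"jaw": -1},
    {"translation": [0.38,-0.72,0],"twist": [0,0,0],"jaw": -1},
    {"translation": [0.38,-0.72,0],"twist": [0,0,0],"jaw": -1},
  ],
)

```text
t: 5.45
eef_pos: [0.4644, -0.1279, 0.231]
ee_rot: [-3.14, -0.001, 1.456]
wrist_force: [0.5, -0.1, -0.5]
finger_gap: 0.996
finger_force: 0.0
```

```bash
python3 - <<'E'
from h import *
s=r.observe();im,d=r.camera("wrist");cv2.imwrite("pics/w1.png",im[:,:,::-1])
print(s["eef_pos"],s["ee_rot"],s["t"]);print(np.round(r.camera_model("wrist")["tool_from_camera"],3))
P=pts("wrist",d,d>0,s)
q=P[(abs(P[:,0]-.464)<.03)&(abs(P[:,1]+.13)<.03)&(P[:,2]>.045)]
print(len(q),q.mean(0),q.min(0),q.max(0),np.median(q[:,2]))
for o in r.masks_of("vial","wrist"):
    p=pts("wrist",d,np.array(o["pixels"]),s);p=p[p[:,2]>.045];print(o["confidence"],o["pixel"],len(p),np.mean(p,0),(p.min(0)+p.max(0))/2)
E
```

```text
[ 0.46438427 -0.12789461  0.23096687] [-3.14038878e+00 -1.15889274e-03  1.45601738e+00] 5.45
[[-0.    -0.951 -0.309  0.08 ]
 [ 1.    -0.    -0.     0.001]
 [ 0.    -0.309  0.951 -0.142]
 [ 0.     0.     0.     1.   ]]
8690 [ 0.46190406 -0.11426144  0.30251874] [ 0.43400698 -0.14408358  0.04532327] [ 0.49399902 -0.1053814   0.32266483] 0.3119461939816537
0.97 [258.6, 172.9] 320 [ 0.46449287 -0.13301362  0.05669566] [ 0.46463656 -0.13406596  0.05254124]
```

move_arm(
  moves=[
    {"translation": [0,-0.018,-0.2],"twist": [0,0,0],"jaw": -1},
    {"translation": [0,-0.018,-0.45],"twist": [0,0,0],"jaw": -1},
    {"translation": [0,-0.018,-0.65],"twist": [0,0,0],"jaw": -1},
    {"translation": [0,-0.018,-0.8],"twist": [0,0,0],"jaw": -1},
    {"translation": [0,-0.018,-0.87],"twist": [0,0,0],"jaw": -1},
    {"translation": [0,-0.018,-0.87],"twist": [0,0,0],"jaw": 0.5},
    {"translation": [0,-0.018,-0.87],"twist": [0,0,0],"jaw": 1},
    {"translation": [0,-0.018,-0.87],"twist": [0,0,0],"jaw": 1},
  ],
  force=20,
)

```text
t: 6.55
eef_pos: [0.4654, -0.1331, 0.0156]
ee_rot: [3.138, 0.001, 1.457]
wrist_force: [0.4, -0.4, 0.4]
finger_gap: 0.375
finger_force: 0.0
```

move_arm(
  moves=[
    {"translation": [0,0,0],"twist": [0,0,0],"jaw": 1},
    {"translation": [0,0,0],"twist": [0,0,0],"jaw": 1},
    {"translation": [0,0,0.1],"twist": [0,0,0],"jaw": 1},
    {"translation": [0,0,0.3],"twist": [0,0,0],"jaw": 1},
    {"translation": [0,0,0.5],"twist": [0,0,0],"jaw": 1},
    {"translation": [0,0,0.6],"twist": [0,0,0],"jaw": 1},
  ],
)

```text
t: 7.3
eef_pos: [0.4654, -0.1337, 0.1673]
ee_rot: [3.136, 0.002, 1.456]
wrist_force: [0.9, 0.1, -0.7]
finger_gap: 0.276
finger_force: 20.7
```

move_arm(
  moves=[
    {"translation": [0.1,0.1,0.05],"twist": [0,0,0.11],"jaw": 1},
    {"translation": [0.27,0.3,0.05],"twist": [0,0,0.22],"jaw": 1},
    {"translation": [0.3,0.45,0.05],"twist": [0,0,0.33],"jaw": 1},
    {"translation": [0.33,0.6,0.05],"twist": [0,0,0.44],"jaw": 1},
    {"translation": [0.37,0.7,0.05],"twist": [0,0,0.55],"jaw": 1},
    {"translation": [0.42,0.8,0.05],"twist": [0,0,0.66],"jaw": 1},
    {"translation": [0.47,0.9,0.05],"twist": [0,0,0.77],"jaw": 1},
    {"translation": [0.5,0.95,0.05],"twist": [0,0,0.88],"jaw": 1},
  ],
)

```text
t: 8.3
eef_pos: [0.5896, 0.1056, 0.1758]
ee_rot: [3.142, -0.001, 2.845]
wrist_force: [0.2, 0.1, -0.9]
finger_gap: 0.27
finger_force: 20.7
```

move_arm(
  moves=[
    {"translation": [0.03,0.24,0],"twist": [0,0,0.06],"jaw": 1},
    {"translation": [0.03,0.24,0],"twist": [0,0,0.12],"jaw": 1},
    {"translation": [0.03,0.24,0],"twist": [0,0,0.12],"jaw": 1},
  ],
)

```text
t: 8.68
eef_pos: [0.5966, 0.1649, 0.1758]
ee_rot: [-3.141, -0.001, 3.027]
wrist_force: [0.2, -0.1, -0.2]
finger_gap: 0.272
finger_force: 20.7
```

```bash
python3 - <<'E'
from h import *
s=r.observe();print(s["eef_pos"],s["ee_rot"],s["finger_force"])
im,d=r.camera("wrist");P=pts("wrist",d,d>0,s)
print("bounds",P.min(0),P.max(0))
b=P[(P[:,2]>.062)&(P[:,2]<.076)&(P[:,1]<.262)&(P[:,1]>.07)&(P[:,0]>.48)&(P[:,0]<.72)]
print(len(b),cv2.minAreaRect((b[:,:2]*1000).astype(np.float32)))
t,dt=r.camera("top");T=pts("top",dt,dt>0)
# box edges: inside floor
f=T[(T[:,2]<.016)&(T[:,2]>.003)&(abs(T[:,0]-.6)<.07)&(abs(T[:,1]-.17)<.05)]
print("floor",len(f),cv2.minAreaRect((f[:,:2]*1000).astype(np.float32)))
cv2.imwrite("pics/w2.png",np.hstack([cv2.resize(im[:,:,::-1],(400,300)),cv2.resize(t[90:240,90:290,::-1],(400,300))]))
E
```

```text
[0.59663488 0.16487855 0.17576026] [-3.14111595e+00 -7.86343582e-04  3.02665864e+00] 20.716132608940825
bounds [ 0.42119595 -0.21253691 -0.00376513] [0.90452732 0.46533904 0.26637092]
5838 ((600.766845703125, 175.73043823242188), (133.40806579589844, 170.48558044433594), 83.3604965209961)
floor 521 ((599.3338623046875, 171.28147888183594), (92.31502532958984, 146.92111206054688), 83.25628662109375)
```

View pics/w2.png

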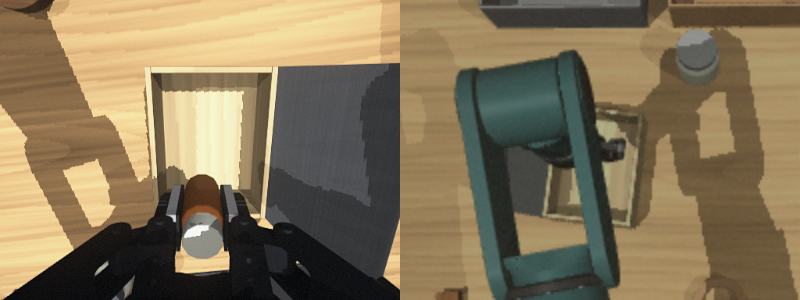

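move_arm(
  moves=[
    {"translation": [0,0,-0.15],"twist": [0,0,0],"jaw": 1},
    {"translation": [0,0,-0.35],"twist": [0,0,0],"jaw": 1},
    {"translation": [0,0,-0.5],"twist": [0,0,0],"jaw": 1},
    {"translation": [0,0,-0.58],"twist": [0,0,0],"jaw": 1},
    {"translation": [0,0,-0.61],"twist": [0,0,0],"jaw": 1},
    {"translation": [0,0,-0.622],"twist": [0,0,0],"jaw": 1},
    {"translation": [0,0,-0.624],"twist": [0,0,0],"jaw": 1},
    {"translation": [0,0,-0.624],"twist": [0,0,0],"jaw": 1},
  ],
)

```text
t: 9.78
eef_pos: [0.5977, 0.1646, 0.0218]
ee_rot: [3.141, 0.002, 3.027]
wrist_force: [0.5, 0.8, 0.1]
finger_gap: 0.268
finger_force: 20.7
```

move_arm(
  moves=[
    {"translation": [0,0,0],"twist": [0,0,0],"jaw": 0.3},
    {"translation": [0,0,0],"twist": [0,0,0],"jaw": 0},
    {"translation": [0,0,0],"twist": [0,0,0],"jaw": 0},
    {"translation": [0,0,0.05],"twist": [0,0,0],"jaw": 0},
    {"translation": [0,0,0.2],"twist": [0,0,0],"jaw": 0},
    {"translation": [0,0,0.4],"twist": [0,0,0],"jaw": 0},
    {"translation": [0,0,0.6],"twist": [0,0,0],"jaw": 0},
    {"translation": [0,0,0.7],"twist": [0,0,0],"jaw": 0},
  ],
)

```text
t: 10.78
eef_pos: [0.5979, 0.164, 0.2001]
ee_rot: [3.141, 0.006, 3.026]
wrist_force: [-0.5, 0.8, 0.8]
finger_gap: 0.498
finger_force: 0.0
```

```bash
python3 - <<'E'
from h import *
s=r.observe();print(s["t"],s["eef_pos"],s["ee_rot"],s["finger_gap"],s["wrist_force"])
im,d=r.camera("wrist");P=pts("wrist",d,d>0,s)
for o in r.masks_of("vial","wrist"):
    p=pts("wrist",d,np.array(o["pixels"]),s);print(o["confidence"],o["pixel"],len(p),np.mean(p[p[:,2]>.052],0),np.percentile(p[:,2],[5,50,95]))
for c in("wrist","scene","top"):
    if c!="wrist": im,d=r.camera(c);P=pts(c,d,d>0)
    q=P[(abs(P[:,0]-.61)<.06)&(P[:,1]>.26)&(P[:,1]<.33)&(P[:,2]>.222)&(P[:,2]<.26)]
    print(c,len(q),len(q) and (q.mean(0),np.percentile(q,[2,98],axis=0)))
E
```

```text
10.775 [0.5978585  0.16402725 0.20007151] [3.14060354 0.00577557 3.02626022] 0.4982293859700059 [-0.52513489  0.76053551  0.75205645]
0.67 [259.4, 173.0] 672 [0.59880299 0.16506658 0.06283561] [0.01577653 0.06264267 0.06447196]
0.22 [424.6, 184.7] 34295 [0.59332234 0.26546416 0.15192682] [0.08241032 0.15921356 0.19528229]
wrist 148 (array([0.6598259 , 0.27875614, 0.22443896]), array([[0.65715326, 0.27686313, 0.22208916],
       [0.66250496, 0.28143772, 0.2281569 ]]))
scene 224 (array([0.61986584, 0.2907789 , 0.23989151]), array([[0.5644067 , 0.28092029, 0.22548242],
       [0.66786589, 0.29895381, 0.24459507]]))
top 0 0
```

move_arm(
  moves=[
    {"translation": [0,0,0.2],"twist": [0,0,0],"jaw": 0},
    {"translation": [0,0,0.36],"twist": [0,0,0],"jaw": 0},
    {"translation": [0.03,0.25,0.36],"twist": [0,0,0],"jaw": 0},
    {"translation": [0.064,0.45,0.36],"twist": [0,0,0],"jaw": 0},
    {"translation": [0.064,0.504,0.36],"twist": [0,0,0],"jaw": 0},
    {"translation": [0.064,0.504,0.36],"twist": [0,0,0],"jaw": 0},
  ],
)

```text
t: 11.72
eef_pos: [0.6122, 0.2906, 0.2825]
ee_rot: [-3.139, -0.004, 3.028]
wrist_force: [-0.1, -0.2, -0.0]
finger_gap: 0.496
finger_force: 0.0
```

```bash
python3 - <<'E'
from h import *
s=r.observe();print(s["t"],s["eef_pos"],s["ee_rot"],s["finger_gap"])
im,d=r.camera("wrist");P=pts("wrist",d,d>0,s);cv2.imwrite("pics/w3.png",im[:,:,::-1])
a=np.deg2rad(83.4);X=np.array([np.cos(a),np.sin(a)]);Y=np.array([-X[1],X[0]])
c=np.array([.600,.174])
q=np.c_[(P[:,:2]-c)@X,(P[:,:2]-c)@Y,P[:,2]]
m=(q[:,0]>.08)&(q[:,0]<.15)&(q[:,2]>.215)&(q[:,2]<.25)
b=q[m];print(len(b),b.mean(0),np.percentile(b,[1,99],axis=0))
for y in np.arange(-.06,.061,.02):
    k=b[abs(b[:,1]-y)<.01]; print(round(y,2),len(k),len(k) and (k.mean(0),k[:,2].max()))
for o in r.masks_of("cover","wrist")[:2]:print(o["confidence"],o["pixel"])
E
```

```text
11.725 [0.61216076 0.29062285 0.28252116] [-3.13880966 -0.00401655  3.02799834] 0.4956314221838017
2622 [0.11771636 0.0058351  0.23869162] [[ 0.10869966 -0.05107555  0.2169747 ]
 [ 0.12321517  0.05449127  0.2422636 ]]
-0.06 51 (array([ 0.11666046, -0.05129861,  0.23699838]), np.float64(0.24180359711367505))
-0.04 457 (array([ 0.11689174, -0.04151879,  0.236494  ]), np.float64(0.24266490868053348))
-0.02 388 (array([ 0.11835113, -0.01976976,  0.24029474]), np.float64(0.242448476353598))
0.0 450 (array([1.18414448e-01, 1.44610039e-04, 2.40118364e-01]), np.float64(0.24262605522644007))
0.02 491 (array([0.11839079, 0.02006448, 0.24015724]), np.float64(0.2425962958149001))
0.04 557 (array([0.11784211, 0.04067513, 0.23929138]), np.float64(0.24289503988638358))
0.06 228 (array([0.11538779, 0.05257816, 0.23330972]), np.float64(0.2424331971863345))
0.57 [244.3, 179.0]
```

View pics/w3.png

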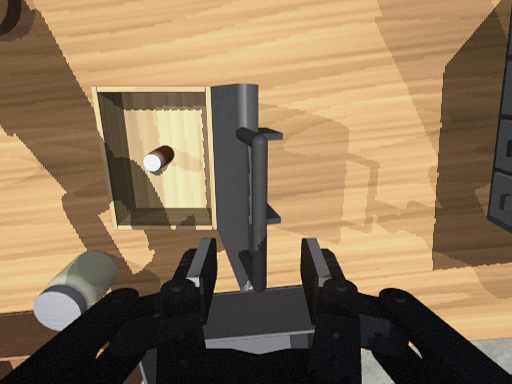

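move_arm(
  moves=[
    {"translation": [0.004,0,-0.12],"twist": [0,0,0],"jaw": 0},
    {"translation": [0.004,0.004,-0.23],"twist": [0,0,0],"jaw": 0},
    {"translation": [0.004,0.004,-0.268],"twist": [0,0,0],"jaw": 0},
    {"translation": [0.004,0.004,-0.268],"twist": [0,0,0],"jaw": 0.4},
    {"translation": [0.004,0.004,-0.268],"twist": [0,0,0],"jaw": 1},
    {"translation": [0.004,0.004,-0.268],"twist": [0,0,0],"jaw": 1},
    {"translation": [0.004,0.004,-0.268],"twist": [0,0,0],"jaw": 1},
  ],
  force=20,
)

```text
t: 12.7
eef_pos: [0.6145, 0.2918, 0.22]
ee_rot: [3.14, 0.003, 3.027]
wrist_force: [1.0, 0.8, 2.4]
finger_gap: 0.108
finger_force: 20.8
```

```bash
python3 - <<'E'
from h import *
s=r.observe();print(s["eef_pos"],s["finger_gap"],s["finger_force"],s["wrist_force"])
ph=np.r_[1.88,np.linspace(1.88,.0229,23)[1:]]
a=np.deg2rad(83.4);X=np.array([np.cos(a),np.sin(a)])
P=np.array([[*(-.17505*np.cos(f)*X),.17505*np.sin(f)] for f in ph])
for k in range(0,22,8):
    for i in range(k+1,min(k+9,23)): print(i,round(ph[i],2),np.round((P[i]-P[k])/.25,3))
    print()
E
```

```text
[0.61450826 0.29177091 0.22004933] 0.10768678784827526 20.77660471200943 [1.02062744 0.83895573 2.37422532]
1 1.8 [-0.007 -0.057  0.016]
2 1.71 [-0.013 -0.114  0.026]
3 1.63 [-0.02  -0.173  0.032]
4 1.54 [-0.027 -0.231  0.033]
5 1.46 [-0.034 -0.29   0.029]
6 1.37 [-0.04  -0.348  0.02 ]
7 1.29 [-0.047 -0.405  0.006]
8 1.2 [-0.053 -0.461 -0.013]

9 1.12 [-0.006 -0.054 -0.023]
10 1.04 [-0.012 -0.106 -0.051]
11 0.95 [-0.018 -0.155 -0.084]
12 0.87 [-0.023 -0.201 -0.12 ]
13 0.78 [-0.028 -0.244 -0.16 ]
14 0.7 [-0.033 -0.284 -0.204]
15 0.61 [-0.037 -0.32  -0.25 ]
16 0.53 [-0.041 -0.351 -0.3  ]

17 0.44 [-0.003 -0.027 -0.052]
18 0.36 [-0.006 -0.05  -0.107]
19 0.28 [-0.008 -0.069 -0.163]
20 0.19 [-0.01  -0.082 -0.22 ]
21 0.11 [-0.011 -0.091 -0.279]
22 0.02 [-0.011 -0.095 -0.338]
```

move_arm(
  moves=[
    {"translation": [-0.007,-0.057,0.016],"twist": [0,0,0],"jaw": 1},
    {"translation": [-0.013,-0.114,0.026],"twist": [0,0,0],"jaw": 1},
    {"translation": [-0.02,-0.173,0.032],"twist": [0,0,0],"jaw": 1},
    {"translation": [-0.027,-0.231,0.033],"twist": [0,0,0],"jaw": 1},
    {"translation": [-0.034,-0.29,0.029],"twist": [0,0,0],"jaw": 1},
    {"translation": [-0.04,-0.348,0.02],"twist": [0,0,0],"jaw": 1},
    {"translation": [-0.047,-0.405,0.006],"twist": [0,0,0],"jaw": 1},
    {"translation": [-0.053,-0.461,-0.013],"twist": [0,0,0],"jaw": 1},
  ],
)

```text
t: 13.7
eef_pos: [0.6008, 0.1746, 0.2143]
ee_rot: [-3.141, 0.0, 3.026]
wrist_force: [6.0, -0.2, 1.4]
finger_gap: 0.104
finger_force: 21.5
```

move_arm(
  moves=[
    {"translation": [-0.006,-0.054,-0.023],"twist": [0,0,0],"jaw": 1},
    {"translation": [-0.012,-0.106,-0.051],"twist": [0,0,0],"jaw": 1},
    {"translation": [-0.018,-0.155,-0.084],"twist": [0,0,0],"jaw": 1},
    {"translation": [-0.023,-0.201,-0.12],"twist": [0,0,0],"jaw": 1},
    {"translation": [-0.028,-0.244,-0.16],"twist": [0,0,0],"jaw": 1},
    {"translation": [-0.033,-0.284,-0.204],"twist": [0,0,0],"jaw": 1},
    {"translation": [-0.037,-0.32,-0.25],"twist": [0,0,0],"jaw": 1},
    {"translation": [-0.041,-0.351,-0.3],"twist": [0,0,0],"jaw": 1},
  ],
)

```text
t: 14.7
eef_pos: [0.59, 0.0879, 0.1392]
ee_rot: [-3.141, -0.001, 3.027]
wrist_force: [2.3, -1.8, -0.1]
finger_gap: 0.106
finger_force: 21.5
```

move_arm(
  moves=[
    {"translation": [-0.003,-0.027,-0.052],"twist": [0,0,0],"jaw": 1},
    {"translation": [-0.006,-0.05,-0.107],"twist": [0,0,0],"jaw": 1},
    {"translation": [-0.008,-0.069,-0.163],"twist": [0,0,0],"jaw": 1},
    {"translation": [-0.01,-0.082,-0.22],"twist": [0,0,0],"jaw": 1},
    {"translation": [-0.011,-0.091,-0.279],"twist": [0,0,0],"jaw": 1},
    {"translation": [-0.011,-0.094,-0.31],"twist": [0,0,0],"jaw": 1},
    {"translation": [-0.011,-0.095,-0.33],"twist": [0,0,0],"jaw": 1},
    {"translation": [-0.011,-0.095,-0.338],"twist": [0,0,0],"jaw": 1},
  ],
)

```text
t: 15.7
eef_pos: [0.5872, 0.0645, 0.0553]
ee_rot: [-3.141, -0.001, 3.027]
wrist_force: [1.0, -2.1, 0.2]
finger_gap: 0.106
finger_force: 22.3
```

move_arm(
  moves=[
    {"translation": [0,0,-0.008],"twist": [0,0,0],"jaw": 1},
    {"translation": [0,0,-0.012],"twist": [0,0,0],"jaw": 1},
    {"translation": [0,0,-0.012],"twist": [0,0,0],"jaw": 1},
  ],
)

```text
t: 16.08
eef_pos: [0.5872, 0.0644, 0.0532]
ee_rot: [-3.141, -0.0, 3.027]
wrist_force: [-1.6, -4.7, 4.6]
finger_gap: 0.108
finger_force: 22.7
```

move_arm(
  moves=[
    {"translation": [0,0,0],"twist": [0,0,0],"jaw": 0.6},
    {"translation": [0,0,0],"twist": [0,0,0],"jaw": 0.3},
    {"translation": [0,0,0],"twist": [0,0,0],"jaw": 0.3},
    {"translation": [0,0,0.1],"twist": [0,0,0],"jaw": 0.3},
    {"translation": [0,0,0.3],"twist": [0,0,0],"jaw": 0.3},
    {"translation": [0,0,0.54],"twist": [0,0,0],"jaw": 0.3},
    {"translation": [0,0,0.7],"twist": [0,0,0],"jaw": -0.3},
    {"translation": [0,0,0.7],"twist": [0,0,0],"jaw": -1},
  ],
)

```text
t: 17.08
eef_pos: [0.5896, 0.065, 0.2331]
ee_rot: [3.14, 0.01, 3.027]
wrist_force: [0.0, 0.0, 0.1]
finger_gap: 0.763
finger_force: 0.0
```

```bash
cat > crown.py <<'E'
from h import *
import sys
def boxf(P,yaw=83.4,c=(.600,.174)):
    a=np.deg2rad(yaw);X=np.array([np.cos(a),np.sin(a)]);Y=np.array([-X[1],X[0]])
    return np.c_[(P[:,:2]-c)@X,(P[:,:2]-c)@Y,P[:,2]]
for c in sys.argv[1:]:
    s=r.observe();im,d=r.camera(c);P=pts(c,d,d>0,s);q=boxf(P)
    m=(abs(q[:,0])<.09)&(abs(q[:,1])<.11)&(q[:,2]>.055)&(q[:,2]<.14);q=q[m]
    k=q[(q[:,2]<.1)|(abs(q[:,1])<.036)]
    print(c,len(q),"extent",np.percentile(q,[.5,99.5],axis=0).round(4).tolist())
    for sx in(-.06,-.04,-.02,0,.02,.04,.06):
        w=q[(abs(q[:,0]-sx)<.005)&(abs(q[:,1])<.033)];print(sx,len(w),round(np.median(w[:,2]),4) if len(w) else None,end="; ")
    h=q[q[:,2]>.109]; print()
    for sg in(-1,1):
        w=h[h[:,1]*sg>0]
        if len(w):print("cheek",sg,len(w),np.percentile(w,[2,50,98],axis=0).round(4).tolist(),w[:,:2].mean(0))
E
python3 -c "
from h import *;s=r.observe();print(s['t'],s['eef_pos'],s['wrist_force'],s['finger_gap'])"; python3 crown.py wrist scene top
```

```text
17.075 [0.58963437 0.0650328  0.23310117] [0.03466889 0.03760717 0.140608  ] 0.7625349633313846
wrist 24132 extent [[-0.0839, -0.0839, 0.0618], [0.0704, 0.0838, 0.1211]]
-0.06 824 0.08; -0.04 800 0.0919; -0.02 800 0.0983; 0 753 0.1004; 0.02 678 0.0984; 0.04 555 0.0923; 0.06 385 0.081; 
cheek -1 655 [[-0.0246, -0.0444, 0.1095], [-0.0002, -0.0392, 0.1196], [0.0246, -0.038, 0.1215]] [-0.00032119 -0.04027483]
cheek 1 584 [[-0.0249, 0.0381, 0.111], [-0.0011, 0.0414, 0.1202], [0.0244, 0.0436, 0.1218]] [-0.00116985  0.04120638]
scene 3475 extent [[-0.0827, -0.0867, 0.0556], [0.0708, 0.0839, 0.1236]]
-0.06 32 0.0836; -0.04 45 0.0946; -0.02 63 0.1004; 0 71 0.1021; 0.02 92 0.1; 0.04 107 0.0936; 0.06 144 0.0804; 
cheek -1 101 [[-0.0256, -0.0465, 0.1096], [0.0012, -0.0435, 0.12], [0.0243, -0.0383, 0.1244]] [ 0.00100137 -0.04301887]
cheek 1 90 [[-0.0244, 0.0346, 0.1108], [0.0002, 0.0385, 0.1194], [0.0244, 0.0441, 0.1251]] [-0.00027834  0.03884537]
top 1039 extent [[-0.0866, -0.042, 0.0572], [0.0721, 0.086, 0.1213]]
-0.06 43 0.0797; -0.04 50 0.093; -0.02 64 0.0987; 0 42 0.1011; 0.02 0 None; 0.04 0 None; 0.06 45 0.082; 
cheek 1 18 [[-0.0238, 0.039, 0.1148], [-0.0141, 0.0424, 0.1208], [-0.0061, 0.0449, 0.125]] [-0.01447044  0.04222219]
```

Cover is shut: the crown reads 0.1004 to 0.102 high and the cheeks are centred on the box frame. On to the weight.

move_arm(
  moves=[
    {"translation": [-0.23,-0.75,0],"twist": [0,0,-0.11],"jaw": -1},
    {"translation": [-0.23,-0.75,0],"twist": [0,0,-0.22],"jaw": -1},
    {"translation": [-0.23,-0.75,0],"twist": [0,0,-0.33],"jaw": -1},
    {"translation": [-0.23,-0.75,0],"twist": [0,0,-0.44],"jaw": -1},
    {"translation": [-0.23,-0.75,0],"twist": [0,0,-0.55],"jaw": -1},
    {"translation": [-0.23,-0.75,0],"twist": [0,0,-0.66],"jaw": -1},
    {"translation": [-0.23,-0.75,0],"twist": [0,0,-0.77],"jaw": -1},
    {"translation": [-0.23,-0.75,0],"twist": [0,0,-0.88],"jaw": -1},
  ],
)

```text
t: 18.23
eef_pos: [0.529, -0.1225, 0.2248]
ee_rot: [-3.137, -0.002, 1.639]
wrist_force: [0.7, 0.1, -0.3]
finger_gap: 1.001
finger_force: 0.0
```

move_arm(
  moves=[
    {"translation": [-0.1,-0.3,0],"twist": [0,0,-0.1],"jaw": -1},
    {"translation": [-0.2,-0.6,0],"twist": [0,0,-0.16],"jaw": -1},
    {"translation": [-0.232,-0.76,0],"twist": [0,0,-0.16],"jaw": -1},
    {"translation": [-0.232,-0.76,0],"twist": [0,0,-0.16],"jaw": -1},
    {"translation": [-0.232,-0.76,0],"twist": [0,0,-0.16],"jaw": -1},
  ],
)

```text
t: 18.85
eef_pos: [0.4713, -0.3127, 0.2254]
ee_rot: [-3.138, -0.003, 1.392]
wrist_force: [0.7, 0.5, 0.2]
finger_gap: 0.997
finger_force: 0.0
```

```bash
cat > w.py <<'E'
from h import *
import sys
zmin,zmax,cx,cy=map(float,sys.argv[1:5])
s=r.observe();print(s["t"],s["eef_pos"],s["ee_rot"],s["finger_gap"])
im,d=r.camera("wrist")
for o in r.masks_of("weight","wrist"):
    m=cv2.erode(np.array(o["pixels"]).astype(np.uint8),np.ones((3,3)))>0
    p=pts("wrist",d,m,s);p=p[(p[:,2]>zmin)&(p[:,2]<zmax)]
    if len(p)<20: continue
    print(o["confidence"],o["pixel"],len(p),p.mean(0),cv2.minAreaRect((p[:,:2]*1000).astype(np.float32)))
v,u=np.nonzero(d>0);P=pts("wrist",d,d>0,s);c=im[v,u].astype(int)
k=(c.max(1)-c.min(1)<40)&(P[:,2]>zmin)&(P[:,2]<zmax)&(abs(P[:,0]-cx)<.05)&(abs(P[:,1]-cy)<.045)
if len(sys.argv)>5: k&=c.sum(1)<int(sys.argv[5])
q=P[k];g=np.zeros((120,120),np.uint8)
print("raw",len(q),q.mean(0),cv2.minAreaRect((q[:,:2]*1000).astype(np.float32)))
cv2.imwrite("pics/ww.png",im[:,:,::-1])
E
python3 w.py .026 .04 .4715 -.3125
```

```text
18.85 [ 0.47133342 -0.31267343  0.22543962] [-3.13845774e+00 -2.62786242e-03  1.39177638e+00] 0.9965378455269032
0.67 [108.0, 268.2] 793 [ 0.26036762 -0.41621332  0.03381103] ((260.2388916015625, -425.51824951171875), (54.88482666015625, 35.20344543457031), 65.32877349853516)
0.57 [161.3, 208.3] 2898 [ 0.34780823 -0.3435816   0.03425528] ((345.56201171875, -345.1817321777344), (79.20111846923828, 52.2047233581543), 32.77107620239258)
0.56 [261.8, 168.3] 1714 [ 0.47245923 -0.31443602  0.03152087] ((472.7535400390625, -315.2366027832031), (39.150943756103516, 56.12065505981445), 78.7006607055664)
raw 1995 [ 0.47227891 -0.31483979  0.03142192] ((473.0403137207031, -311.8956298828125), (54.69437789916992, 59.89354705810547), 78.14250183105469)
```

View pics/ww.png

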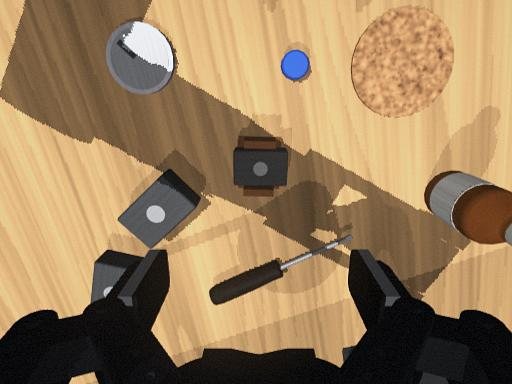

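Weight in the rack at pixel (261,168), the decoys at (160,210) and (115,275), screwdriver clear below. Descending over its ends.

move_arm(
  moves=[
    {"translation": [0.0055,-0.009,-0.2],"twist": [0,0,-0.011],"jaw": -1},
    {"translation": [0.0055,-0.009,-0.42],"twist": [0,0,-0.011],"jaw": -1},
    {"translation": [0.0055,-0.009,-0.62],"twist": [0,0,-0.011],"jaw": -1},
    {"translation": [0.0055,-0.009,-0.77],"twist": [0,0,-0.011],"jaw": -1},
    {"translation": [0.0055,-0.009,-0.85],"twist": [0,0,-0.011],"jaw": -1},
    {"translation": [0.0055,-0.009,-0.868],"twist": [0,0,-0.011],"jaw": -1},
    {"translation": [0.0055,-0.009,-0.868],"twist": [0,0,-0.011],"jaw": 0},
    {"translation": [0.0055,-0.009,-0.868],"twist": [0,0,-0.011],"jaw": 1},
  ],
  force=60,
)

```text
t: 19.95
eef_pos: [0.4746, -0.3154, 0.0128]
ee_rot: [3.139, 0.002, 1.377]
wrist_force: [0.4, -0.5, -4.4]
finger_gap: 0.685
finger_force: 68.3
```

move_arm(
  moves=[
    {"translation": [0,0,0],"twist": [0,0,0],"jaw": 1},
    {"translation": [0,0,0],"twist": [0,0,0],"jaw": 1},
    {"translation": [0,0,0.02],"twist": [0,0,0],"jaw": 1},
  ],
)

```text
t: 20.32
eef_pos: [0.4727, -0.3146, 0.0148]
ee_rot: [-3.14, -0.001, 1.376]
wrist_force: [-0.1, 0.5, -5.2]
finger_gap: 0.687
finger_force: 68.2
```

move_arm(
  moves=[
    {"translation": [0,0,0.1],"twist": [0,0,0],"jaw": 1},
    {"translation": [0,0,0.25],"twist": [0,0,0],"jaw": 1},
    {"translation": [0.1,0.05,0.32],"twist": [0,0,0],"jaw": 1},
    {"translation": [0.28,0.13,0.32],"twist": [0,0,0],"jaw": 1},
    {"translation": [0.46,0.22,0.32],"twist": [0,0,0],"jaw": 1},
    {"translation": [0.6,0.28,0.32],"twist": [0,0,0],"jaw": 1},
    {"translation": [0.68,0.318,0.3],"twist": [0,0,0],"jaw": 1},
    {"translation": [0.68,0.318,0.24],"twist": [0,0,0],"jaw": 1},
  ],
)

```text
t: 21.32
eef_pos: [0.6444, -0.2345, 0.0741]
ee_rot: [-3.141, -0.0, 1.378]
wrist_force: [-0.1, 0.3, -4.4]
finger_gap: 0.686
finger_force: 68.3
```

move_arm(
  moves=[
    {"translation": [0,0,-0.1],"twist": [0,0,0],"jaw": 1},
    {"translation": [0,0,-0.19],"twist": [0,0,0],"jaw": 1},
    {"translation": [0,0,-0.24],"twist": [0,0,0],"jaw": 1},
    {"translation": [0,0,-0.258],"twist": [0,0,0],"jaw": 1},
    {"translation": [0,0,-0.266],"twist": [0,0,0],"jaw": 1},
    {"translation": [0,0,-0.266],"twist": [0,0,0],"jaw": 1},
  ],
)

```text
t: 22.08
eef_pos: [0.6437, -0.2361, 0.0106]
ee_rot: [3.14, 0.001, 1.376]
wrist_force: [-2.7, -0.5, 1.0]
finger_gap: 0.686
finger_force: 68.9
```

move_arm(
  moves=[
    {"translation": [0,0,0],"twist": [0,0,0],"jaw": 0},
    {"translation": [0,0,0],"twist": [0,0,0],"jaw": -1},
    {"translation": [0,0,0],"twist": [0,0,0],"jaw": -1},
    {"translation": [0,0,0],"twist": [0,0,0],"jaw": -1},
    {"translation": [0,0,0.15],"twist": [0,0,0],"jaw": -1},
    {"translation": [0,0,0.35],"twist": [0,0,0],"jaw": -1},
    {"translation": [0,0,0.55],"twist": [0,0,0.1],"jaw": -1},
    {"translation": [0,0,0.75],"twist": [0,0,0.2],"jaw": -1},
  ],
)

```text
t: 23.08
eef_pos: [0.6435, -0.2354, 0.1983]
ee_rot: [3.141, 0.0, 1.695]
wrist_force: [0.5, -0.8, -1.1]
finger_gap: 0.999
finger_force: 0.0
```

move_arm(
  moves=[
    {"translation": [0,0,0.05],"twist": [0,0,0.11],"jaw": -1},
    {"translation": [0,0,0.05],"twist": [0,0,0.22],"jaw": -1},
    {"translation": [0,0,0.05],"twist": [0,0,0.33],"jaw": -1},
    {"translation": [0,0,0.05],"twist": [0,0,0.44],"jaw": -1},
    {"translation": [0,0,0.05],"twist": [0,0,0.55],"jaw": -1},
    {"translation": [0,0,0.05],"twist": [0,0,0.66],"jaw": -1},
    {"translation": [0,0,0.05],"twist": [0,0,0.77],"jaw": -1},
    {"translation": [0,0,0.05],"twist": [0,0,0.8],"jaw": -1},
  ],
)

```text
t: 24.08
eef_pos: [0.6436, -0.2355, 0.209]
ee_rot: [3.141, 0.0, 2.949]
wrist_force: [-0.3, 0.3, 0.7]
finger_gap: 1.0
finger_force: 0.0
```

```bash
python3 w.py .024 .036 .644 -.236 330
```

```text
24.075 [ 0.64361119 -0.23547375  0.20904555] [3.14140414e+00 3.91984254e-04 2.94914751e+00] 1.0001851044415715
0.62 [257.0, 162.8] 1902 [ 0.64215939 -0.23646055  0.02946337] ((643.437744140625, -236.8247833251953), (37.42172622680664, 58.467586517333984), 78.84020233154297)
raw 1868 [ 0.64242757 -0.23681236  0.02937895] ((644.1812744140625, -236.9159698486328), (39.5426025390625, 60.36284637451172), 77.85536193847656)
```

View pics/ww.png

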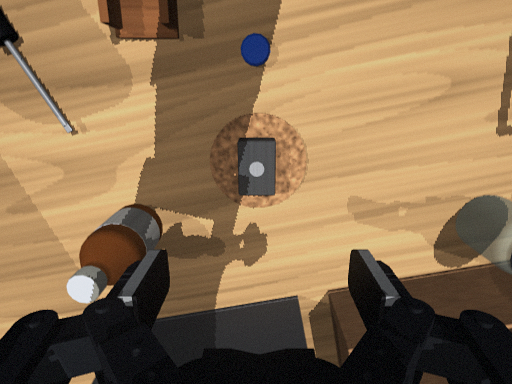

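Weight sits centred on the pad at (257,163), fingers aligned with its width, flask and jar clear. Regrasping.

move_arm(
  moves=[
    {"translation": [0,-0.004,-0.2],"twist": [0,0,0],"jaw": -1},
    {"translation": [0,-0.004,-0.42],"twist": [0,0,0],"jaw": -1},
    {"translation": [0,-0.004,-0.62],"twist": [0,0,0],"jaw": -1},
    {"translation": [0,-0.004,-0.75],"twist": [0,0,0],"jaw": -1},
    {"translation": [0,-0.004,-0.79],"twist": [0,0,0],"jaw": -0.5},
    {"translation": [0,-0.004,-0.8],"twist": [0,0,0],"jaw": 0},
    {"translation": [0,-0.004,-0.8],"twist": [0,0,0],"jaw": 1},
    {"translation": [0,-0.004,-0.8],"twist": [0,0,0],"jaw": 1},
  ],
  force=60,
)

```text
t: 25.18
eef_pos: [0.6446, -0.2371, 0.0111]
ee_rot: [-3.141, 0.004, 2.947]
wrist_force: [-0.3, -0.3, 0.8]
finger_gap: 0.451
finger_force: 64.1
```

move_arm(
  moves=[
    {"translation": [0,0,0],"twist": [0,0,0],"jaw": 1},
    {"translation": [0,0,0],"twist": [0,0,0],"jaw": 1},
  ],
)

```text
t: 25.42
eef_pos: [0.6446, -0.2371, 0.0111]
ee_rot: [-3.141, 0.004, 2.947]
wrist_force: [0.7, -1.1, 4.3]
finger_gap: 0.45
finger_force: 64.5
```

move_arm(
  moves=[
    {"translation": [0,0,0.06],"twist": [0,0,0],"jaw": 1},
    {"translation": [0,0,0.25],"twist": [0,0,0],"jaw": 1},
    {"translation": [0,0,0.45],"twist": [0,0,0.01],"jaw": 1},
    {"translation": [0,0.1,0.64],"twist": [0,0,0.03],"jaw": 1},
    {"translation": [-0.03,0.25,0.72],"twist": [0,0,0.051],"jaw": 1},
    {"translation": [-0.06,0.45,0.72],"twist": [0,0,0.051],"jaw": 1},
    {"translation": [-0.08,0.65,0.72],"twist": [0,0,0.051],"jaw": 1},
    {"translation": [-0.1,0.82,0.72],"twist": [0,0,0.051],"jaw": 1},
  ],
)

```text
t: 26.42
eef_pos: [0.6169, -0.0295, 0.1878]
ee_rot: [3.141, -0.004, 3.027]
wrist_force: [0.1, 0.1, -5.0]
finger_gap: 0.454
finger_force: 63.5
```

move_arm(
  moves=[
    {"translation": [-0.03,0.25,0],"twist": [0,0,0],"jaw": 1},
    {"translation": [-0.05,0.5,0],"twist": [0,0,0],"jaw": 1},
    {"translation": [-0.078,0.7,0],"twist": [0,0,0],"jaw": 1},
    {"translation": [-0.078,0.8,0],"twist": [0,0,0],"jaw": 1},
    {"translation": [-0.078,0.82,0],"twist": [0,0,0],"jaw": 1},
    {"translation": [-0.078,0.82,0],"twist": [0,0,0],"jaw": 1},
  ],
)

```text
t: 27.18
eef_pos: [0.5984, 0.1729, 0.1882]
ee_rot: [-3.14, -0.002, 3.027]
wrist_force: [0.0, -1.0, -4.9]
finger_gap: 0.454
finger_force: 63.5
```

```bash
python3 - <<'E'
from h import *
s=r.observe();print(s["t"],s["eef_pos"],s["ee_rot"],s["finger_gap"],s["wrist_force"])
im,d=r.camera("wrist");
for o in r.masks_of("weight","wrist"):
    m=cv2.erode(np.array(o["pixels"]).astype(np.uint8),np.ones((3,3)))>0
    p=pts("wrist",d,m,s);print(o["confidence"],o["pixel"],len(p),p.mean(0),np.percentile(p,[2,98],axis=0))
E
python3 crown.py wrist
```

```text
27.175 [0.59840514 0.17288893 0.18820185] [-3.14022824e+00 -1.86521323e-03  3.02686749e+00] 0.45418987565335295 [ 0.01581018 -0.95718371 -4.854807  ]
0.92 [258.3, 256.4] 10839 [0.59236801 0.17425165 0.20524576] [[0.56721929 0.15496124 0.18853799]
 [0.62510428 0.19348709 0.20765484]]
wrist 22234 extent [[-0.0862, -0.0566, 0.0679], [0.0708, 0.0843, 0.1211]]
-0.06 729 0.0803; -0.04 767 0.0916; -0.02 473 0.0983; 0 483 0.1004; 0.02 481 0.0984; 0.04 858 0.0921; 0.06 723 0.0807; 
cheek 1 808 [[-0.0235, 0.0379, 0.1117], [0.0003, 0.0415, 0.1203], [0.0242, 0.0437, 0.1217]] [0.00034915 0.0413135 ]
```

move_arm(
  moves=[
    {"translation": [0.012,0,-0.05],"twist": [0,0,0],"jaw": 1},
    {"translation": [0.012,0,-0.14],"twist": [0,0,0],"jaw": 1},
    {"translation": [0.012,0,-0.22],"twist": [0,0,0],"jaw": 1},
    {"translation": [0.012,0,-0.28],"twist": [0,0,0],"jaw": 1},
    {"translation": [0.012,0,-0.304],"twist": [0,0,0],"jaw": 1},
    {"translation": [0.012,0,-0.31],"twist": [0,0,0],"jaw": 1},
    {"translation": [0.012,0,-0.314],"twist": [0,0,0],"jaw": 1},
    {"translation": [0.012,0,-0.314],"twist": [0,0,0],"jaw": 1},
  ],
)

```text
t: 28.32
eef_pos: [0.6024, 0.1736, 0.1115]
ee_rot: [3.141, 0.002, 3.027]
wrist_force: [-0.5, 0.3, -4.2]
finger_gap: 0.452
finger_force: 63.4
```

move_arm(
  moves=[
    {"translation": [0,0,-0.003],"twist": [0,0,0],"jaw": 1},
    {"translation": [0,0,-0.005],"twist": [0,0,0],"jaw": 1},
    {"translation": [0,0,-0.005],"twist": [0,0,0],"jaw": 1},
  ],
)

```text
t: 28.7
eef_pos: [0.6019, 0.1734, 0.1093]
ee_rot: [3.142, -0.0, 3.027]
wrist_force: [0.3, -0.0, -4.6]
finger_gap: 0.454
finger_force: 63.4
```

Not in contact yet, so I'm easing down.

move_arm(
  moves=[
    {"translation": [0,0,-0.003],"twist": [0,0,0],"jaw": 1},
    {"translation": [0,0,-0.005],"twist": [0,0,0],"jaw": 1},
    {"translation": [0,0,-0.005],"twist": [0,0,0],"jaw": 1},
  ],
)

```text
t: 29.08
eef_pos: [0.6019, 0.1735, 0.1081]
ee_rot: [3.142, 0.0, 3.027]
wrist_force: [-0.1, 0.9, -5.3]
finger_gap: 0.453
finger_force: 63.4
```

move_arm(
  moves=[
    {"translation": [0,0,-0.003],"twist": [0,0,0],"jaw": 1},
    {"translation": [0,0,-0.005],"twist": [0,0,0],"jaw": 1},
    {"translation": [0,0,-0.005],"twist": [0,0,0],"jaw": 1},
  ],
)

```text
t: 29.45
eef_pos: [0.602, 0.1735, 0.1079]
ee_rot: [3.141, 0.001, 3.027]
wrist_force: [-2.9, -0.3, 1.6]
finger_gap: 0.451
finger_force: 64.1
```

move_arm(
  moves=[
    {"translation": [0,0,0],"twist": [0,0,0],"jaw": 0},
    {"translation": [0,0,0],"twist": [0,0,0],"jaw": -0.3},
    {"translation": [0,0,0],"twist": [0,0,0],"jaw": -0.4},
    {"translation": [0,0,0],"twist": [0,0,0],"jaw": -0.4},
    {"translation": [0,0,0.05],"twist": [0,0,0],"jaw": -0.4},
    {"translation": [0,0,0.15],"twist": [0,0,0],"jaw": -0.4},
    {"translation": [0,0,0.3],"twist": [0,0,0],"jaw": -0.4},
    {"translation": [0,0,0.45],"twist": [0,0,0],"jaw": -0.4},
  ],
)

```text
t: 30.45
eef_pos: [0.602, 0.1735, 0.2214]
ee_rot: [3.141, 0.001, 3.027]
wrist_force: [0.6, -0.0, -0.6]
finger_gap: 0.696
finger_force: 0.0
```

```bash
python3 - <<'E'
from h import *
from crown import boxf
s=r.observe();print(s["t"],s["eef_pos"],s["finger_gap"],s["finger_force"],s["wrist_force"])
im,d=r.camera("wrist");cv2.imwrite("pics/end.png",im[:,:,::-1])
for o in r.masks_of("weight","wrist"):
    m=cv2.erode(np.array(o["pixels"]).astype(np.uint8),np.ones((3,3)))>0
    q=boxf(pts("wrist",d,m,s));q=q[(q[:,2]>.12)&(abs(q[:,0])<.05)]
    if len(q)<50: continue
    k=np.linalg.lstsq(np.c_[q[:,:2],np.ones(len(q))],q[:,2],rcond=None)[0]
    print(o["confidence"],o["pixel"],len(q),q.mean(0),np.percentile(q,[1,99],axis=0),"slope",k)
E
python3 crown.py wrist
```

```text
30.45 [0.60195612 0.1734545  0.22141029] 0.6964127456768963 0.0 [ 0.60893603 -0.00497808 -0.59811607]
wrist 25857 extent [[-0.0841, -0.0842, 0.068], [0.0706, 0.084, 0.1275]]
-0.06 596 0.0803; -0.04 703 0.0918; -0.02 708 0.1237; 0 968 0.1262; 0.02 732 0.1254; 0.04 707 0.0921; 0.06 601 0.0808; 
cheek -1 2293 [[-0.0207, -0.0433, 0.1112], [0.0004, -0.0208, 0.126], [0.0215, -0.0009, 0.1276]] [ 0.00059525 -0.02189019]
cheek 1 2436 [[-0.0208, 0.0008, 0.112], [0.0004, 0.0205, 0.1259], [0.0209, 0.0436, 0.1276]] [0.00046493 0.02155045]
```

View pics/end.png

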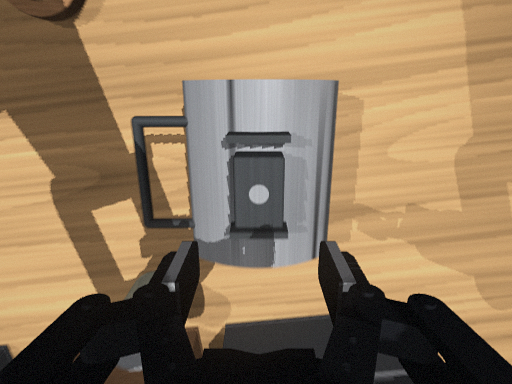

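The weight lies between the cheeks at (258,193), centred within about 1 mm, its top level at about 0.126, and the cover is shut. I'm handing in.

```bash
python3 -c "
from workcell import r
print(r.sign_off())"
```

```text
the job is handed in; nothing more can be done
None
```

The job is done and handed in at about 30 s of the 72 s allowed: the vial was standing upright in the box when last seen before closing, the cover was lowered shut, and the weight went via the cork pad to rest level and centred on the crown. The hand-in gave no verdict.

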